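Clear the finished ribbon roll and hold the dispenser's reset

ROBOT

A 6-joint arm with a two-finger parallel gripper is mounted at the origin on the work surface. World frame = base frame: x ahead of the robot, y to its left, z up, the work surface at z = 0. Lengths are in mm, angles in rad, forces in N, time in s.
With the tool pointing down it reaches from about 275 to 750 mm from the base axis. Payload 10.2 kg.
Tool frame: the origin (TCP) lies at the very end of the fingers, on their centre line; the grasp point (between the pads) lies 19 mm behind it; z points along the fingers, y is the line along which they close (so a half turn about z gives the same grasp; the last joint's range is limited). The gripper opens to 85 mm and grips with 20 to 120 N. Pads are 22 mm wide; open, the fingers measure 114 mm over their backs; the gripper's body (76 mm by 85 mm) begins 54 mm behind the grasp point. The pads swing forward as they close: fully open they stand 13 mm farther back than shut.
Start: joints at [-0.223, 0.313, 1.498, -0, 1.331, -0.223], TCP at [525.006, -0.013, 231.294] pointing down, gripper open.
Joint ranges: [-2.94, 2.94], [-0.97, 2.17], [0.19, 2.56], [-1.23, 4.37], [0.02, 3.11], [-2.88, 2.88]. Speed limits (rad/s): [2.39, 2.39, 3.01, 3.14, 3.14, 3.14].

INTERFACE

Orientations are given as a unit quaternion [w, x, y, z].
In Python, from rig import * gives the robot as it stands. The module is installed in compiled form; this text tells all that it offers.
- The arm moves only by the shell command python3 -m crank 'ROWS' [FORCE]. ROWS is JSON, a list that holds one entry, the list of rows, each a list of 7 numbers: the shift along the tool's x, y, z in units of 25 mm (1.0 is 25 mm), then the turn, a rotation vector about the tool's x, y, z in units of 8 degrees (1.0 is 8 degrees), then the finger opening in mm, from 0 to 85.4. A call has exactly 8 rows; each row shifts and turns the commanded pose from where the row before left it, along the tool's axes as they then stand; what a row does not reach is not made up. A row lasts 1/10 s, in which the tool goes at most 50 mm and 8.59 degrees, less where a joint would pass 70% of its speed; a pose out of reach is approached as far as the arm can. A call is refused whole if a number of a shift passes 1 or a number of a turn 1, either way. A call with a gripper value outside its range is refused whole. The fingers move at their own pace and stop on an object; FORCE is the grip in N (left out, the last holds). Time passes only in rows, so rows that do not move let the fingers close, or fill a call up. It gives the time, the measured TCP pose, the force, the opening and the grip force at its end, in the units of the state.
- sense(): the state, without advancing time (a new reading comes with each control period).
- capture(name): name is "scene" or "side" or "wrist"; returns the picture (384x512x3 uint8, blue, green, red); there is no depth.
- camera_model(name): a dict with "fx", "fy", "cx", "cy" (pixels), "k1" (the pictures are not rectified: a ray, as slopes to the right and down, at radius r is drawn at 1 + k1 r^2 times it, then the intrinsics apply), "world_from_camera" (4x4, takes a point from camera to world coordinates); the wrist camera has in their place "T_tool_cam" (4x4, takes a point from camera to tool coordinates, whose origin is the TCP and whose axes are the flange's). Camera axes: x right, y up, looking along -z (the intrinsics and any distortion apply to the point x, -y, -z); pixel columns grow to the right and rows downward; lengths in mm; the calibration is good to about 2 mm. A picture is of the moment at which its call begins: read the wrist's pose just before it. camera_model takes no time and is no camera call.
- finish_job(): hands the job in; it is judged then, once.
The state is a dict: "time_s": time; "joints": joint angles; "dq": joint speeds; "tau": joint torques, N m; "eef_pos": TCP position; "ee_rot": TCP orientation; "force": force on the tool from outside, world axes, zero at the start; "wrist_torque": the same for the moment, N m; "grip_width": opening from 0.0 (shut) to 1.0 (fully open); "grip_force": force on a finger pad.
Only numpy, scipy, OpenCV 4.12 (cv2) and the standard library are available. Lean on these libraries where they do the work, as an engineer would, in place of code of your own. Each camera call takes 0.05 s, during which the arm holds its last target. There are 200 camera calls.

TASK

The red roll on the gift-ribbon dispenser is finished: slide it up off the spindle, lay it flat in the blue tray and let go of it. Then take the orange-handled stylus out of its wooden stand, reach it through the yellow-framed hole in the dispenser's deck and push the recessed green reset button fully down with it. Finish while holding: keep the stylus in the gripper and the button down, and leave everything else on the table where it is.

Things in the scene. Friction and masses are not known exactly. Their poses are not given: they have to be found in the camera images.
- dispenser: Fixed ribbon dispenser, white-topped box 160 (x) x 260 (y) x 50 mm, yaw within 0.45 rad. Origin under its centre, z up. On the deck (z = 50), at (0, +65): steel hub, 48 mm diameter, top at z = 62, with an upright spindle of 18 mm diameter, tapered, top at z = 110; at (0, -70): yellow-framed hole. A bar 8 mm high lies along the deck's +x edge, behind the roll.
- spindle_top (a point): Top of the dispenser's spindle, on its axis, 110 mm above the table.
- aperture (a point): Centre of the mouth of the reset hole, level with the deck, 50 mm above the table. The hole is straight down, 19 mm in diameter; the button's top lies 22 mm below the mouth.
- reset_button (a joint): Recessed green button, 16 mm in diameter, at the bottom of the reset hole. Value = how far it is pressed, in m: 0 released, 0.006 at its stop. A spring returns it: it starts to yield at 1.5 N and reaches its stop at 5 N.
- red_roll: Finished red ribbon roll with a cardboard core: ring of 56 mm outer diameter, 23 mm bore, 34 mm high, about 90 g. Origin at the centre of its underside, z along its axis. At the start it rests on the hub, on the spindle, its underside 62 mm above the table; it can only leave upwards.
- tray: Blue open tray, fixed, 138 x 138 mm outside, 18 mm high, walls and floor 4 mm thick (130 x 130 mm inside). Origin under the centre of its underside, z up; inner floor 4 mm above the table. It stands to the left or to the right of the dispenser.
- stand: Wooden stylus stand, fixed, block of 64 x 64 x 65 mm with an 11 mm round hole in the middle of its top, 58 mm deep. Origin under the centre of its underside. It stands on the other side of the dispenser from the tray.
- stylus: Reset stylus, 60 g: steel rod of 8 mm diameter, 55 mm long, below an orange round handle of 20 mm diameter and 80 mm length. Origin at the tip of the rod, z along its axis towards the handle's end (handle from z = 55 to z = 135). At the start it stands upright in the stand, rod in the hole, handle resting on the stand's top, tip 10 mm above the table.
- stylus_tip (a point): The rod's tip (the stylus's origin).
- stylus_grip (a point): Point on the handle's axis, 100 mm above the tip: a good place to grip.
- bottle: Bystander: closed water bottle, 64 mm diameter, 200 mm high, origin under its centre.
- gift_box: Bystander: cardboard gift box 100 x 130 x 50 mm with red ribbon, origin under its centre.
- small_box: Bystander: cardboard gift box 85 x 85 x 45 mm with red ribbon, origin under its centre.
- cup: Bystander: clear empty cup, 72 mm rim diameter, 85 mm high, origin under its centre.
- gold_roll: Bystander: gold ribbon roll of the same size as the red one, lying on the table beyond the tray or stand; leave it.
- spoon: Bystander: white spoon lying on the table near the robot.
Things that resemble listed ones, but are neither listed nor needed, are in the scene too. What is shaped like the red_roll but black or purple is not meant. There is more than one size of the tray; the one meant has the size given above.

How it is judged (in metres and radians):
On the way, in this order (a step that is already met when the one before it is completed fails the run):
1. the red roll is off the spindle and lies flat in the tray, let go of (x of red_roll in the frame of tray between -0.042 and 0.042 m and y of red_roll in the frame of tray between -0.042 and 0.042 m and z of red_roll in the frame of tray below 0.045 m and angle between the z axis of red_roll and the z axis of tray, either way round below 0.15 rad and linear speed of red_roll below 0.03 m/s and contact force between the fingers and red_roll below 0.1 N), for 0.2 s.
2. the stylus, gripped by the fingers, holds the recessed button down (value of joint reset_button above 0.0045 m and horizontal distance between stylus_tip and aperture below 0.009 m and z of stylus_tip in the frame of aperture below -0.018 m and contact force between stylus and dispenser above 1.5 N and contact force between the fingers and stylus above 2 N and angle between stylus's own z axis and vertical below 0.35 rad), for 0.3 s.
At the end, for the whole second after the job is handed in: Red roll at rest, flat (0.15 rad) in the tray (centre within 42 mm of its centre along each side), not touched; stylus gripped (over 2 N), within 0.35 rad of upright, tip over 18 mm deep in the reset hole, bearing on the dispenser (over 1.5 N), button pressed over 4.5 of its 6 mm (all of step 1 and all of step 2); the arm keeps its last pose, push and grip.
It fails at once if the bottle, a gift box, the cup, the gold roll or the spoon is pushed more than 30 mm from its place (distance of any of bottle, gift_box, small_box, cup, gold_roll, spoon from where it was at the start of the episode above 0.03 m).
It also fails if it takes over 58 s, if anything falls off the work surface, if the arm or the gripper's body presses on something with over 40 N, if the wrist force passes 120 N, or if a joint passes its speed limit or range.

## Working session

There is one attempt and no reset: what is moved stays moved. The work goes in short steps, Python scripts to look and compute and a shell command to move; the robot and the scene stay as the last step left them, time stands still between calls to the robot, and variables do not carry over. Pictures are saved under pics/ and viewed, at most 13 in all, crops included, and the job is handed in when it is done.

```bash
mkdir -p pics; cat > h.py <<'E'
import numpy as np, cv2
from rig import *
from scipy.spatial.transform import Rotation as R
def cam(name, s=None):
    m=camera_model(name)
    if name=="wrist":
        T=np.eye(4);q=s["ee_rot"];T[:3,:3]=R.from_quat([q[1],q[2],q[3],q[0]]).as_matrix();T[:3,3]=s["eef_pos"]
        W=T@np.array(m["T_tool_cam"])
    else: W=np.array(m["world_from_camera"])
    return m,W
def px2w(mw,u,v,z):
    m,W=mw
    a=np.array([(u-m["cx"])/m["fx"],(v-m["cy"])/m["fy"]]);b=a.copy()
    for _ in range(30): b=a/(1+m["k1"]*(b@b))
    d=W[:3,:3]@np.array([b[0],-b[1],-1]);o=W[:3,3]
    return o+d*(z-o[2])/d[2]
def w2px(mw,p):
    m,W=mw
    c=np.linalg.inv(W)@np.append(p,1);b=np.array([c[0],-c[1]])/-c[2]
    b=b*(1+m["k1"]*(b@b));return b*[m["fx"],m["fy"]]+[m["cx"],m["cy"]]
E
python3 - <<'E'
from h import *
s=sense();print(s)
for n in("scene","side","wrist"):
    print(n,camera_model(n)); im=capture(n);cv2.imwrite(f"pics/{n}0.png",im)
    if n!="wrist": cv2.imwrite(f"pics/{n}0b.png",cv2.resize(im,(800,600),interpolation=cv2.INTER_CUBIC))
E
```

```text
{'time_s': 0.0, 'joints': array([-2.23366831e-01,  3.13465355e-01,  1.49842712e+00, -5.94801839e-06,
        1.33100099e+00, -2.23381166e-01]), 'dq': array([ 5.66295372e-04, -2.61796855e-04,  1.15456590e-03, -9.65663061e-04,
        2.10241133e-03,  4.75029087e-05]), 'tau': array([-5.78409599e-04, -4.12261176e+01, -2.59742296e+01, -3.58453699e-04,
        4.11797926e-03, -1.23038126e-05]), 'eef_pos': array([5.24746662e+02, 6.12830349e-02, 2.30730970e+02]), 'ee_rot': array([-5.48819186e-04,  7.07101063e-01,  7.07112201e-01, -3.49044988e-04]), 'force': array([-0.32892757, -0.03705427, -0.23693083]), 'wrist_torque': array([-0.01508756, -0.01071771,  0.0010362 ]), 'grip_force': 0.0, 'grip_width': 0.9982078722485257}
scene {'fx': 370.21647805589186, 'fy': 370.21647805589186, 'cx': 261.6937740766187, 'cy': 189.04296375396223, 'k1': -0.014265718513191718, 'world_from_camera': array([[ 6.22871953e-01, -4.37221159e-01,  6.48743546e-01,
         1.25178383e+03],
       [ 7.81993561e-01,  3.23868324e-01, -5.32536739e-01,
        -6.62945945e+02],
       [ 2.27288454e-02,  8.39015475e-01,  5.436
[... 414 characters left out ...]
23553e-01,
         9.36920062e+02],
       [ 1.68802805e-02,  8.59101328e-01,  5.11527090e-01,
         6.82450056e+02],
       [ 0.00000000e+00,  0.00000000e+00,  0.00000000e+00,
         1.00000000e+00]])}
wrist {'fx': 293.52535293071367, 'fy': 293.52535293071367, 'cx': 259.696369670536, 'cy': 193.38912903095402, 'k1': -0.0325409078514067, 'T_tool_cam': array([[-5.00644365e-05,  9.46881789e-01,  3.21581833e-01,
         8.24286900e+01],
       [ 9.99999393e-01, -3.06408283e-04,  1.05788572e-03,
        -1.04529071e+00],
       [ 1.10022806e-03,  3.21581691e-01, -9.46881199e-01,
        -1.42559685e+02],
       [ 0.00000000e+00,  0.00000000e+00,  0.00000000e+00,
         1.00000000e+00]])}
```

View pics/scene0b.png

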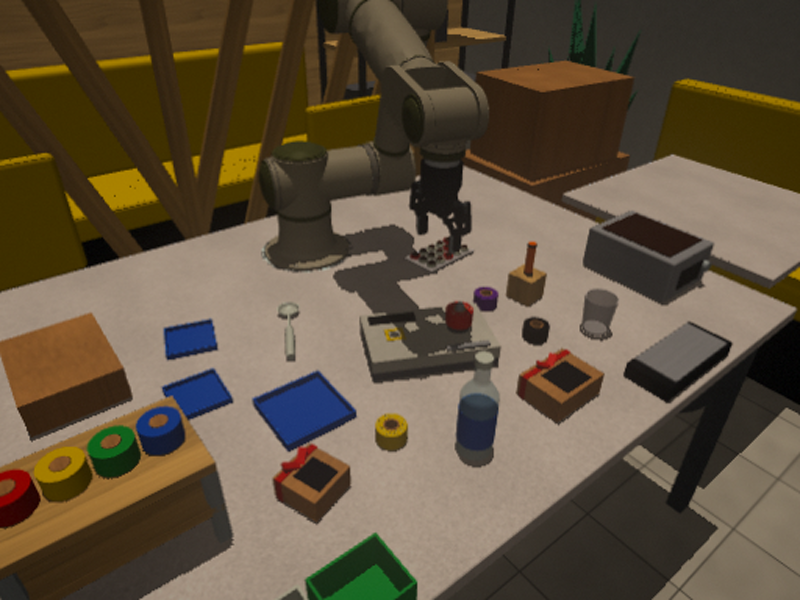

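View pics/side0b.png

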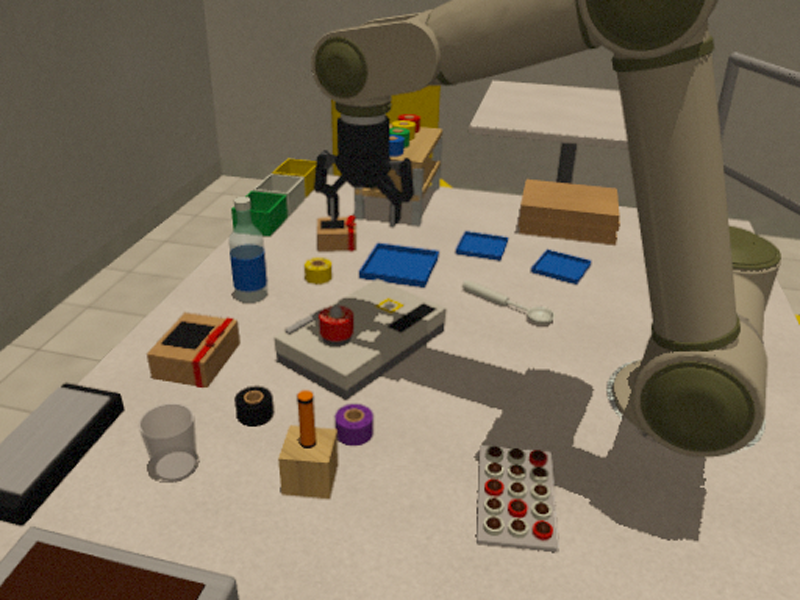

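View pics/wrist0.png

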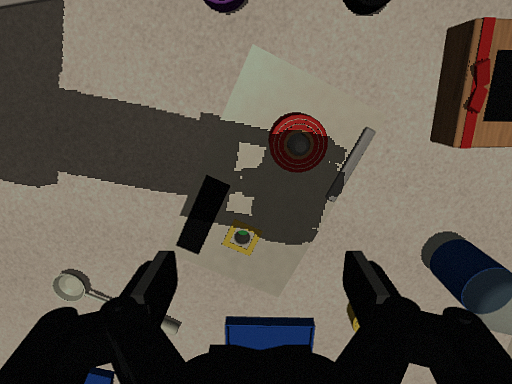

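```bash
python3 - <<'E'
from h import *
s=sense();w=cam("wrist",s);sc=cam("scene");sd=cam("side")
a=px2w(w,298,144,110);r=px2w(w,298,142,96);h=px2w(w,241,237.5,50)
print("spindle",a,"roll",r,"hole",h,np.linalg.norm((a-h)[:2]),"yaw",np.arctan2(-(a-h)[0],(a-h)[1]))
h2=[px2w(w,u,v,50) for u,v in((226,226),(258,231))];print(h2)
for n,c,k in((sc,.64,[(254,408),(318,374),(355,411),(291,446)]),(sd,.64,[(375,245),(438,250),(430,285),(360,276)])):
    P=np.array([px2w(n,u*c,v*c,18) for u,v in k]);print("tray",P.round(0),P.mean(0),np.linalg.norm(P-np.roll(P,1,0),axis=1))
print("hole sc",px2w(sc,393*.64,335*.64,50),"sd",px2w(sd,390*.64,305*.64,50))
print("sty sc",px2w(sc,532*.64,243*.64,145),px2w(sc,526*.64,273*.64,65))
print("sty sd",px2w(sd,306*.64,396*.64,145),px2w(sd,308*.64,442*.64,65))
k=[(282,457),(309,428),(337,436)];print("stand sd",[px2w(sd,u*.64,v*.64,65).round(0) for u,v in k])
k=[(508,273),(524,263),(546,277)];print("stand sc",[px2w(sc,u*.64,v*.64,65).round(0) for u,v in k])
for nm,sp in (("purple",[(sc,485,293,34),(sd,354,415,34)]),("bottle",[(sc,485,358,200),(sd,242,203,200)]),("black",[(sd,254,395,34)]),("gold",[(sc,391,423,34),(sd,318,265,34)])):
    print(nm,[px2w(c,u*.64,v*.64,z).round(0) for c,u,v,z in sp])
E
```

```text
spindle [557.76108931  39.83713663 110.        ] roll [559.48380048  39.46287438  96.        ] hole [500.29318239 -84.57036092  50.        ] 137.03935848014063 yaw -0.4327328369824446
[array([482.44898816, -69.09054494,  50.        ]), array([521.18105594, -75.72456226,  50.        ])]
tray [[ 493. -393.   18.]
 [ 482. -254.   18.]
 [ 609. -253.   18.]
 [ 613. -385.   18.]] [ 549.41790233 -321.19087163   18.        ] [119.75329975 140.20181164 126.76248392 131.34874905]
tray [[ 603. -364.   18.]
 [ 467. -377.   18.]
 [ 455. -224.   18.]
 [ 595. -223.   18.]] [ 530.00634155 -297.04676617   18.        ] [141.48962949 135.83673717 153.53868597 140.72964174]
hole sc [503.0578042  -87.35933617  50.        ] sd [499.34094174 -79.58727984  50.        ]
sty sc [515.08867201 302.72320727 145.        ] [513.19828655 300.12792127  65.        ]
sty sd [510.47837755 308.67108764 145.        ] [513.81670444 303.87068613  65.        ]
stand sd [array([536., 338.,  65.]), array([522., 278.,  65.]), array([481., 283.,  65.])]
stand sc [array([488., 265.,  65.]), array([478., 332.,  65.]), array([554., 324.,  65.])]
purple [array([485., 196.,  34.]), array([482., 202.,  34.])]
bottle [array([ 792., -132.,  200.]), array([ 777., -107.,  200.])]
black [array([638., 197.,  34.])]
gold [array([ 684., -229.,   34.]), array([ 680., -217.,   34.])]
```

The wrist picture places the spindle at about (558, 40) and the hole at (500, -85). They are 137 mm apart against a nominal 135, so the measurement holds. The side and scene pictures put the tray near (540, -309) and the stylus near (513, 304). I'm moving to the roll now.

```bash
python3 -m crank '[[[0.4,0.34,0.4,0,0,0,85],[0.4,0.34,0.5,0,0,0,85],[0.4,0.34,0.5,0,0,0,85],[0.4,0.34,0.5,0,0,0,85],[0,0,0.5,0,0,0,85],[0,0,0.5,0,0,0,85],[0,0,0.5,0,0,0,85],[0,0,0,0,0,0,85]]]' 40; python3 - <<'E'
from h import *
s=sense();im=capture("wrist");w=cam("wrist",s)
for z in(62,96,110):print(w2px(w,[558.5,39.7,z]))
cv2.imwrite("pics/w1.png",im)
E
```

```text
time_s: 0.95
eef_pos: [558.0, 39.8, 144.3]
ee_rot: [-0.001, 0.707, 0.707, -0.001]
force: [-0.0, -0.4, 0.3]
grip_width: 0.996
grip_force: 0.0
[262.20555778 200.56498769]
[262.38257028 217.13968904]
[262.47228588 225.55841904]
```

View pics/w1.png

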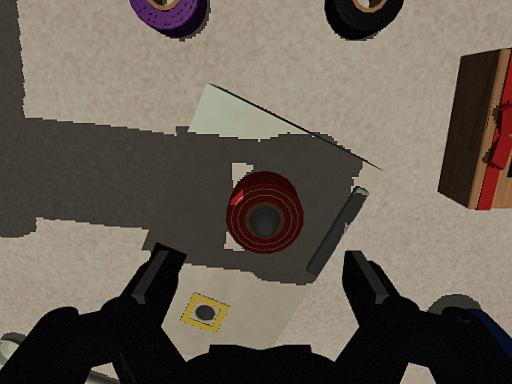

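The roll's top is centred near (264, 217) px, against a predicted (262, 217), so it is aligned. The hole is at (205, 313). I'm descending and gripping.

```bash
python3 -m crank '[[[0,0.04,0.6,0,0,0,85],[0,0,0.7,0,0,0,85],[0,0,0.7,0,0,0,85],[0,0,0.6,0,0,0,85],[0,0,0.6,0,0,0,85],[0,0,0,0,0,0,50],[0,0,0,0,0,0,50],[0,0,0,0,0,0,50]]]' 40; python3 - <<'E'
from h import *
w=cam("wrist",{"eef_pos":[558,39.8,144.3],"ee_rot":sense()["ee_rot"]});print(px2w(w,205,313,50))
E
```

```text
time_s: 1.8
eef_pos: [560.8, 39.8, 67.8]
ee_rot: [0.001, 0.707, 0.707, 0.001]
force: [0.2, -0.3, -1.7]
grip_width: 0.64
grip_force: 42.2
[502.37116979 -84.12667319  50.        ]
```

```bash
python3 -m crank '[[[0,0,-0.2,0,0,0,45],[0,0,-0.4,0,0,0,45],[0,0,-0.5,0,0,0,45],[0,0,-0.6,0,0,0,45],[0,0,-0.7,0,0,0,45],[0,0,-0.7,0,0,0,45],[0,0,-0.7,0,0,0,45],[0,0,0,0,0,0,45]]]' && python3 -m crank '[[[-0.6,0,-0.4,0,0,0,45],[-1,0,-0.4,0,0,0,45],[-1,0,0,0,0,0,45],[-1,0,0,0,0,0,45],[-1,0,0,0,0,0,45],[-0.8,0,0,0,0,0,45],[-0.5,0,0,0,0,0,45],[0,0,0,0,0,0,45]]]'; python3 - <<'E'
from h import *
s=sense();print(s["eef_pos"]);im=capture("wrist");cv2.imwrite("pics/w2.png",im)
E
```

```text
time_s: 2.6
eef_pos: [561.2, 39.9, 164.5]
ee_rot: [0.002, 0.707, 0.707, 0.002]
force: [-0.2, 0.3, -0.6]
grip_width: 0.637
grip_force: 42.3
time_s: 3.4
eef_pos: [559.7, -109.2, 181.0]
ee_rot: [-0.0, 0.708, 0.706, -0.0]
force: [-0.5, -0.4, -0.4]
grip_width: 0.635
grip_force: 42.4
[ 559.70586712 -109.18389039  181.03398162]
```

View pics/w2.png

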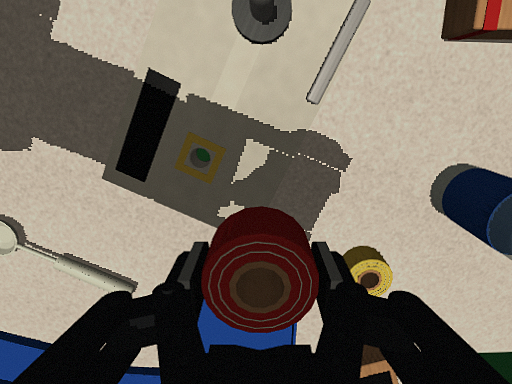

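The roll is held, with the bare spindle at the top. The fingers hide the tray, so I'll fit its pose from its blue silhouette in both fixed views.

```bash
python3 - <<'E'
from h import *
from scipy.optimize import minimize
ms={}
for n in("scene","side"):
    im=cv2.imread(f"pics/{n}0.png");hsv=cv2.cvtColor(im,cv2.COLOR_BGR2HSV)
    m=cv2.inRange(hsv,(105,120,40),(130,255,255));k,l,st,c=cv2.connectedComponentsWithStats(m)
    p=np.array([300,410])*.64 if n=="scene" else np.array([400,265])*.64
    i=l[int(p[1]),int(p[0])];print(n,st[i]);ms[n]=l==i
def cost(p,full=False):
    e=[];x,y,a=p
    for n,m in ms.items():
        c=cam(n);P=[]
        for i in(-69,69):
            for j in(-69,69):
                for z in(0,18):P.append(w2px(c,[x+i*np.cos(a)-j*np.sin(a),y+i*np.sin(a)+j*np.cos(a),z]))
        h=cv2.convexHull(np.float32(P));q=np.zeros(m.shape,np.uint8);cv2.fillPoly(q,[np.int32(np.round(h*16))],1,shift=4)
        e.append(1-(q.astype(bool)&m).sum()/(q.astype(bool)|m).sum())
    return e if full else sum(e)
for x0 in([540,-309,0.1],[540,-309,-.1]):
    r=minimize(cost,x0,method="Nelder-Mead",options=dict(initial_simplex=[x0,[x0[0]+15,*x0[1:]],[x0[0],x0[1]+15,x0[2]],[x0[0],x0[1],x0[2]+.15]]))
    print(r.x,cost(r.x,True))
E
```

```text
scene [ 162  238   65   47 1533]
side [230 156  51  28 964]
[ 5.37053625e+02 -3.15518321e+02 -4.36173043e-02] [np.float64(0.23350000000000004), np.float64(0.15140845070422537)]
[ 5.37357667e+02 -3.19037011e+02 -3.34552459e-02] [np.float64(0.23690773067331672), np.float64(0.15289982425307558)]
```

```bash
python3 - <<'E'
from h import *
from scipy.optimize import minimize
ms={}
for n in("scene","side"):
    im=cv2.imread(f"pics/{n}0.png").astype(int)
    m=((im[...,0]>im[...,2]*1.5+8)).astype(np.uint8);k,l,st,c=cv2.connectedComponentsWithStats(m,connectivity=4)
    p=np.array([300,410])*.64 if n=="scene" else np.array([400,265])*.64
    i=l[int(p[1]),int(p[0])];print(n,st[i]);ms[n]=l==i
def cost(p,full=False):
    e=[];x,y,a=p
    for n,m in ms.items():
        c=cam(n);P=[w2px(c,[x+i*np.cos(a)-j*np.sin(a),y+i*np.sin(a)+j*np.cos(a),z])for i in(-69,69)for j in(-69,69)for z in(0,18)]
        h=cv2.convexHull(np.float32(P));q=np.zeros(m.shape,np.uint8);cv2.fillPoly(q,[np.int32(np.round(h*16))],1,shift=4)
        e.append(1-(q.astype(bool)&m).sum()/(q.astype(bool)|m).sum())
    return e if full else sum(e)
for a in(-.3,-.1,0.1,.3):
    x0=[540,-309,a]
    r=minimize(cost,x0,method="Nelder-Mead",options=dict(initial_simplex=[x0,[x0[0]+15,*x0[1:]],[x0[0],x0[1]+15,x0[2]],[x0[0],x0[1],x0[2]+.15]]))
    print(r.x,cost(r.x,True))
for n in ms: # sanity: known dispenser hole
    print(n,w2px(cam(n),[537,-316,4])/.64)
E
```

```text
scene [ 162  241   66   44 1566]
side [230 156  51  28 995]
[ 5.36786269e+02 -3.16108996e+02 -4.85155327e-02] [np.float64(0.21699999999999997), np.float64(0.12411971830985913)]
[ 5.33248845e+02 -3.17989054e+02  1.22284182e-02] [np.float64(0.21028744326777604), np.float64(0.1424847958297133)]
[ 5.36182026e+02 -3.14920015e+02  4.07368198e-02] [np.float64(0.22634967805844475), np.float64(0.1116071428571429)]
[ 5.39310239e+02 -3.12941098e+02 -4.77058941e-02] [np.float64(0.2323630981746423), np.float64(0.13176265270506105)]
scene [304.60374537 408.99382699]
side [399.41496213 264.68547114]
```

```bash
python3 -m crank '[[[-0.6,-0.1,0,0,0,0,45],[-1,-0.2,0,0,0,0,45],[-1,-0.2,0,0,0,0,45],[-1,-0.2,0,0,0,0,45],[-1,-0.2,0,0,0,0,45],[-1,0,0,0,0,0,45],[-1,0,0,0,0,0,45],[-1,0,0,0,0,0,45]]]' && python3 -m crank '[[[-1,0,0,0,0,0,45],[-1,0,0,0,0,0,45],[-1,0,0,0,0,0,45],[-1,0,0,0,0,0,45],[-0.8,0,0,0,0,0,45],[-0.5,0,0,0,0,0,45],[0,0,0,0,0,0,45],[0,0,0,0,0,0,45]]]'; python3 - <<'E'
from h import *
s=sense();im=capture("wrist");w=cam("wrist",s);cv2.imwrite("pics/w3.png",im);np.save("w3.npy",w[1])
print(s["eef_pos"],[w2px(w,[537+i,-316+j,18]).round() for i in(-69,69) for j in (-69,69)])
E
```

```text
time_s: 4.25
eef_pos: [537.3, -298.4, 181.3]
ee_rot: [-0.0, 0.707, 0.707, -0.0]
force: [0.3, -0.2, -0.0]
grip_width: 0.641
grip_force: 42.4
time_s: 5.05
eef_pos: [537.5, -429.5, 181.1]
ee_rot: [-0.0, 0.707, 0.707, 0.0]
force: [-0.8, 0.4, -1.0]
grip_width: 0.642
grip_force: 42.4
[ 537.49142084 -429.52736964  181.06495032] [array([194., 133.]), array([184., -22.]), array([328., 133.]), array([338., -22.])]
```

View pics/w3.png

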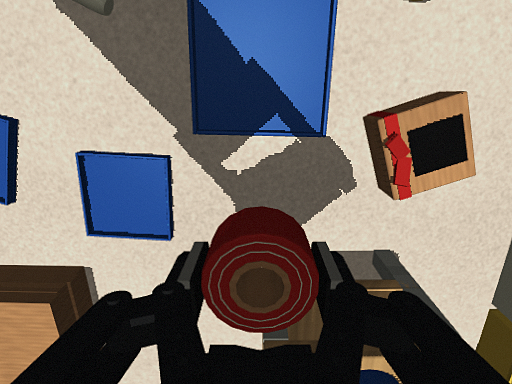

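The tray's near corners are at (194, 135) and (326, 135), against predictions of (194, 133) and (328, 133). The tray is confirmed at (537, -316).

```bash
python3 -m crank '[[[0.6,0,0,0,0,0,45],[0.9,0,0,0,0,0,45],[0.9,0,0.3,0,0,0,45],[0.9,0,0.5,0,0,0,45],[0.7,0,0.5,0,0,0,45],[0.5,0,0.6,0,0,0,45],[0,0,0.6,0,0,0,45],[0,0,0.6,0,0,0,45]]]' && python3 -m crank '[[[0,0,0.7,0,0,0,45],[0,0,0.7,0,0,0,45],[0,0,0.7,0,0,0,45],[0,0,0.7,0,0,0,45],[0,0,0.4,0,0,0,45],[0,0,0.3,0,0,0,45],[0,0,0.2,0,0,0,45],[0,0,0,0,0,0,45]]]'
```

```text
time_s: 5.9
eef_pos: [537.8, -316.1, 103.8]
ee_rot: [0.0, 0.706, 0.708, 0.0]
force: [0.2, -0.1, -0.8]
grip_width: 0.641
grip_force: 42.4
time_s: 6.7
eef_pos: [537.5, -317.3, 11.2]
ee_rot: [-0.0, 0.707, 0.707, 0.0]
force: [-0.2, 0.7, -1.4]
grip_width: 0.639
grip_force: 42.4
```

```bash
python3 -m crank '[[[0,0,0.08,0,0,0,45],[0,0,0.04,0,0,0,45],[0,0,0,0,0,0,60],[0,0,0,0,0,0,66],[0,0,0,0,0,0,72],[0,0,0,0,0,0,72],[0,0,-0.3,0,0,0,72],[0,0,-0.5,0,0,0,72]]]' && python3 -m crank '[[[0,0,-0.8,0,0,0,72],[0,0,-1,0,0,0,72],[0,0,-1,0,0,0,72],[0,0,-1,0,0,0,72],[0,0,-1,0,0,0,72],[0,0,-1,0,0,0,60],[0,0,-1,0,0,0,60],[0,0,-0.8,0,0,0,60]]]'; python3 - <<'E'
from h import *
cv2.imwrite("pics/sd1.png",cv2.resize(capture("side")[100:300,150:400],None,fx=3,fy=3,interpolation=cv2.INTER_CUBIC))
E
```

```text
time_s: 7.5
eef_pos: [537.2, -317.3, 28.5]
ee_rot: [-0.001, 0.707, 0.707, -0.0]
force: [0.6, 0.5, -0.6]
grip_width: 0.846
grip_force: 0.0
time_s: 8.3
eef_pos: [537.6, -317.6, 221.3]
ee_rot: [0.001, 0.707, 0.707, 0.0]
force: [-0.0, -0.7, -0.8]
grip_width: 0.705
grip_force: 0.0
```

View pics/sd1.png

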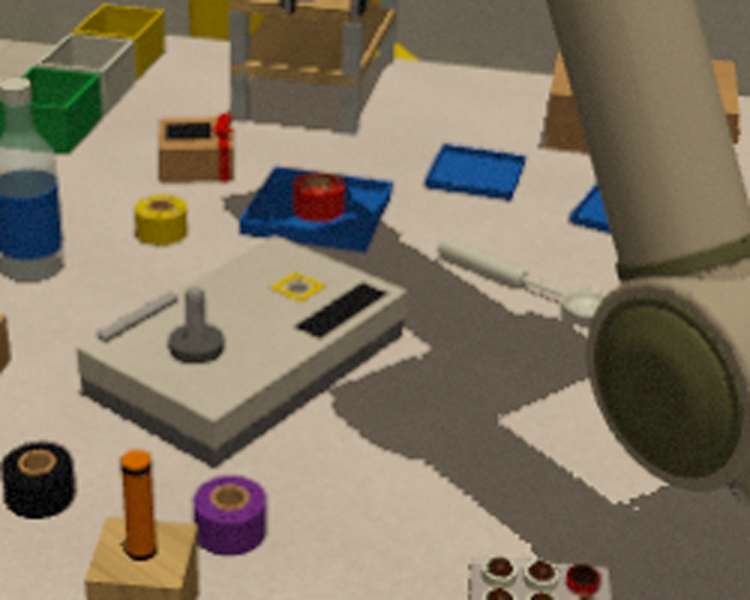

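The red roll lies flat in the centre of the tray, at about (318, 197) px. I'm heading for the stylus and will look on the way.

```bash
python3 -m crank '[[[0.6,0,0,0,0,0,60],[1,-0.1,0,0,0,0,60],[1,-0.1,0,0,0,0,60],[1,-0.2,0,0,0,0,60],[1,-0.2,0,0,0,0,60],[1,-0.2,0,0,0,0,60],[1,-0.2,0,0,0,0,60],[1,0,0,0,0,0,60]]]' && python3 -m crank '[[[1,0,0,0,0,0,60],[1,0,0,0,0,0,60],[1,0,0,0,0,0,60],[1,0,0,0,0,0,60],[1,0,0,0,0,0,60],[1,0,0,0,0,0,60],[1,0,0,0,0,0,60],[1,0,0,0,0,0,60]]]' && python3 -m crank '[[[1,0,0,0,0,0,60],[1,0,0,0,0,0,60],[0.8,0,0,0,0,0,60],[0.5,0,0,0,0,0,60],[0.3,0,0,0,0,0,60],[0,0,0,0,0,0,60],[0,0,0,0,0,0,60],[0,0,0,0,0,0,60]]]'; python3 - <<'E'
from h import *
s=sense();im=capture("wrist");w=cam("wrist",s);np.save("w4.npy",w[1])
print(s["eef_pos"],w2px(w,[513,304,145]),w2px(w,[513,304,65]))
cv2.imwrite("pics/w4.png",im)
E
```

```text
time_s: 9.15
eef_pos: [511.2, -125.3, 217.3]
ee_rot: [-0.001, 0.707, 0.707, -0.0]
force: [-0.1, -0.7, 0.2]
grip_width: 0.703
grip_force: 0.0
time_s: 9.95
eef_pos: [511.2, 74.4, 217.3]
ee_rot: [-0.001, 0.707, 0.707, -0.001]
force: [0.5, 0.1, -0.5]
grip_width: 0.701
grip_force: 0.0
time_s: 10.75
eef_pos: [512.6, 161.8, 218.2]
ee_rot: [0.0, 0.707, 0.707, -0.0]
force: [-0.2, 0.1, 0.6]
grip_width: 0.708
grip_force: 0.0
[512.55766133 161.82047896 218.2428946 ] [262.1872787  -3.3739678] [261.57734382  24.54371096]
```

View pics/w4.png

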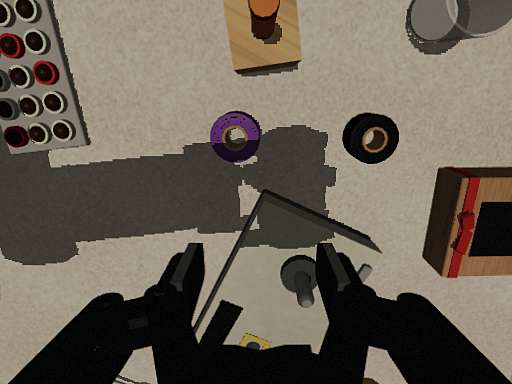

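The stylus handle is at about (264, 5) px at the top edge, and its foot is near (263, 38). I'll move closer and check again.

```bash
python3 -m crank '[[[0.4,0,0,0,0,0,60],[0.6,0,0,0,0,0,60],[0.6,0,0,0,0,0,60],[0.6,0,0,0,0,0,60],[0.4,0,0,0,0,0,60],[0.2,0,0,0,0,0,60],[0,0,0,0,0,0,60],[0,0,0,0,0,0,60]]]'; python3 - <<'E'
from h import *
w=(camera_model("wrist"),np.load("w4.npy"))
print("near foot edge",px2w(w,263,38,65),"top near edge",px2w(w,264,10,145))
s=sense();im=capture("wrist");w=cam("wrist",s);np.save("w5.npy",w[1])
print(s["eef_pos"],w2px(w,[513,304,145]),w2px(w,[513,304,65]))
cv2.imwrite("pics/w5.png",cv2.resize(im[20:200,180:400],None,fx=3,fy=3,interpolation=cv2.INTER_CUBIC))
E
```

```text
time_s: 11.6
eef_pos: [512.5, 232.3, 218.2]
ee_rot: [0.0, 0.707, 0.707, -0.0]
force: [-0.3, -0.5, 0.1]
grip_width: 0.704
grip_force: 0.0
near foot edge [514.30257554 292.97462692  65.        ] top near edge [514.18393833 296.34599062 145.        ]
[512.53429869 232.29795789 218.24627777] [262.16100741 109.90434133] [261.59930516 105.65306128]
```

View pics/w5.png

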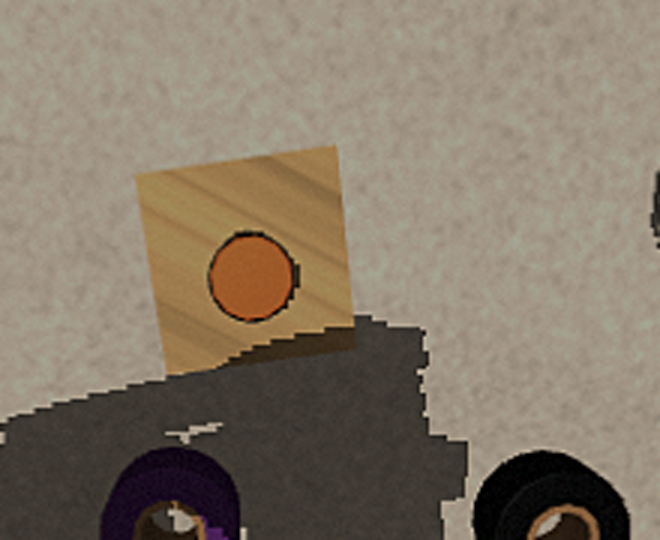

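The handle top is centred at about (264, 112) px, which puts the stylus at (514.4, 302.5). That agrees with its foot at (514.3, 303). I'm moving over it, descending and gripping.

```bash
python3 -m crank '[[[0.5,0.08,0,0,0,0,60],[0.8,0,0,0,0,0,60],[0.8,0,0,0,0,0,60],[0.5,0,0,0,0,0,60],[0.21,0,0,0,0,0,60],[0,0,0.4,0,0,0,60],[0,0,0.6,0,0,0,60],[0,0,0.6,0,0,0,60]]]' && python3 -m crank '[[[0,0,0.8,0,0,0,60],[0,0,0.8,0,0,0,60],[0,0,0.8,0,0,0,60],[0,0,0.7,0,0,0,60],[0,0,0.38,0,0,0,60],[0,0,0,0,0,0,60],[0,0,0,0,0,0,10],[0,0,0,0,0,0,10]]]' 60;  python3 -m crank '[[[0,0,0,0,0,0,10],[0,0,0,0,0,0,10],[0,0,0,0,0,0,10],[0,0,0,0,0,0,10],[0,0,0,0,0,0,10],[0,0,0,0,0,0,10],[0,0,0,0,0,0,10],[0,0,0,0,0,0,10]]]'; python3 - <<'E'
from h import *
w=cam("wrist",{"eef_pos":[559.7,-109.2,181.0],"ee_rot":[0,.7071,.7071,0]})
print(px2w(w,201,157,50), px2w(w,200.5,155.5,28),px2w(w,262,10,110))
E
```

```text
time_s: 12.45
eef_pos: [514.5, 302.0, 177.2]
ee_rot: [0.0, 0.707, 0.707, -0.0]
force: [0.1, 0.2, -0.8]
grip_width: 0.7
grip_force: 0.0
time_s: 13.25
eef_pos: [515.0, 302.8, 92.2]
ee_rot: [0.0, 0.707, 0.707, 0.001]
force: [-0.1, -1.1, -0.9]
grip_width: 0.375
grip_force: 0.0
time_s: 14.05
eef_pos: [514.9, 302.9, 92.2]
ee_rot: [0.0, 0.707, 0.707, 0.001]
force: [-0.9, -0.2, 5.6]
grip_width: 0.219
grip_force: 58.4
[502.80292729 -83.32813928  50.        ] [497.89712042 -86.32240361  28.        ] [559.89831078  24.80273046 110.        ]
```

```bash
python3 -m crank '[[[0,0,-0.3,0,0,0,10],[0,0,-0.6,0,0,0,10],[0,0,-0.7,0,0,0,10],[0,0,-0.7,0,0,0,10],[0,0,-0.7,0,0,0,10],[0,0,-0.8,0,0,0,10],[0,0,-0.8,0,0,0,10],[0,0,-0.4,0,0,0,10]]]' && python3 -m crank '[[[-0.4,0,0,0,0,0,10],[-0.8,0,0,0,0,0,10],[-1,0,0,0,0,0,10],[-1,-0.2,0,0,0,0,10],[-1,-0.2,0,0,0,0,10],[-1,-0.1,0,0,0,0,10],[-1,0,0,0,0,0,10],[-1,0,0,0,0,0,10]]]' && python3 -m crank '[[[-1,0,0,0,0,0,10],[-1,0,0,0,0,0,10],[-1,0,0,0,0,0,10],[-1,0,0,0,0,0,10],[-1,0,0,0,0,0,10],[-1,0,0,0,0,0,10],[-0.8,0,0,0,0,0,10],[-0.5,0,0,0,0,0,10]]]'; python3 -m crank '[[[-0.6,0,0,0,0,0,10],[-0.9,0,0,0,0,0,10],[-1,0,0,0,0,0,10],[-0.9,0,0,0,0,0,10],[-0.6,0,0,0,0,0,10],[-0.3,0,0,0,0,0,10],[0,0,0,0,0,0,10],[0,0,0,0,0,0,10]]]'
python3 - <<'E'
from h import *
s=sense();im=capture("wrist");cv2.imwrite("pics/w6.png",im);q=s["ee_rot"]
for f,p in(("wrist0",[524.75,.06,230.73]),("w1",[558.,39.8,144.3]),("w2",[559.7,-109.2,181.0]),("w6",s["eef_pos"])):
    i=cv2.imread(f"pics/{f}.png");w=cam("wrist",{"eef_pos":p,"ee_rot":[0,.70711,.70711,0] if f!="w6" else q})
    h=cv2.cvtColor(i,cv2.COLOR_BGR2HSV);m=cv2.inRange(h,(22,110,50),(35,255,255))
    k,l,st,c=cv2.connectedComponentsWithStats(cv2.morphologyEx(m,cv2.MORPH_CLOSE,np.ones((3,3))))
    u,v=w2px(w,[502,-84,50])
    L=[j for j in range(1,k) if np.hypot(*(c[j]-[u,v]))<40 and st[j,4]>30]
    for j in L:
        pts=np.argwhere(l==j)[:,::-1];r=cv2.minAreaRect(np.float32(pts));print(f,st[j],r,px2w(w,*r[0],50))
print(s["eef_pos"],q)
E
```

```text
time_s: 14.85
eef_pos: [514.8, 302.9, 218.2]
ee_rot: [0.0, 0.707, 0.707, 0.001]
force: [0.6, -0.1, -1.0]
grip_width: 0.216
grip_force: 58.5
time_s: 15.65
eef_pos: [501.2, 121.2, 215.2]
ee_rot: [-0.001, 0.707, 0.707, -0.001]
force: [0.0, 0.7, -1.3]
grip_width: 0.214
grip_force: 58.5
time_s: 16.45
eef_pos: [501.2, -61.3, 215.2]
ee_rot: [-0.001, 0.708, 0.707, -0.001]
force: [-0.1, -0.4, -0.0]
grip_width: 0.218
grip_force: 58.5
time_s: 17.25
eef_pos: [502.0, -166.6, 216.2]
ee_rot: [-0.0, 0.707, 0.707, 0.0]
force: [0.8, 1.0, -0.2]
grip_width: 0.217
grip_force: 58.5
wrist0 [222 220  41  36 537] ((241.81517028808594, 237.38818359375), (30.955217361450195, 29.149497985839844), 25.463346481323242) [501.40395028 -84.31913725  50.        ]
w1 [181 293  49  41 737] ((204.89430236816406, 313.07476806640625), (40.63642501831055, 31.37476921081543), 21.037511825561523) [502.03834142 -84.26857061  50.        ]
w2 [174 132  52  52 961] ((199.36083984375, 157.4381561279297), (41.62919235229492, 39.49696731567383), 23.96249008178711) [501.22018482 -83.74519439  50.        ]
w6 [236  68  50  52 910] ((260.20001220703125, 93.60000610351562), (39.35479736328125, 39.35479736328125), 26.56505012512207) [501.06953565 -83.64553042  50.        ]
[ 502.01827501 -166.59052798  216.22734638] [-1.81094370e-04  7.06920757e-01  7.07292728e-01  8.28897829e-05]
```

View pics/w6.png

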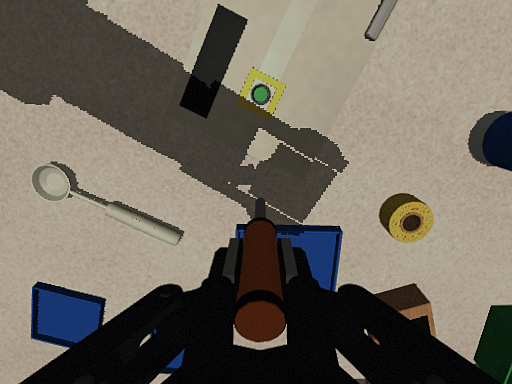

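Hole estimates agree at (501.3, -83.9). The picture shows the green button at (261, 94) and the rod tip at about (260, 203). I'll check the rod's tilt before inserting.

```bash
python3 - <<'E'
from h import *
s=sense();w=cam("wrist",s);p=np.array(s["eef_pos"])
print(p,w2px(w,p-[0,0,82.2]),px2w(w,260,204,p[2]-82.2))
im=cv2.imread("pics/w6.png");cv2.imwrite("pics/w6c.png",cv2.resize(im[185:285,210:310],None,fx=6,fy=6,interpolation=cv2.INTER_CUBIC))
E
```

```text
[ 502.04329538 -166.46694862  216.30632928] [261.29278717 200.4933579 ] [ 500.99265001 -169.52541636  134.10632928]
```

View pics/w6c.png

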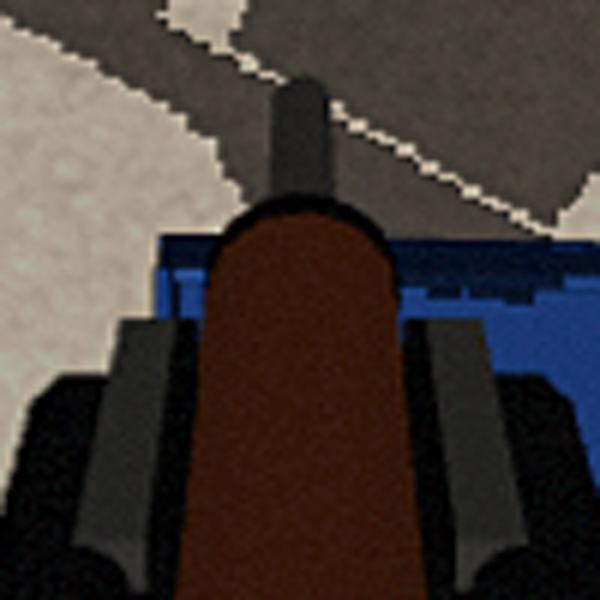

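The tip is within about 1 mm of straight below the TCP. I'm moving over the hole and lowering to just above the button.

```bash
python3 -m crank '[[[0.5,0,0,0,0,0,10],[0.9,0,0,0,0,0,10],[0.9,0,0,0,0,0,10],[0.6,0,0,0,0,0,10],[0.3,0,0,0,0,0,10],[0.14,0,0,0,0,0,10],[0,0,0,0,0,0,10],[0,0,0,0,0,0,10]]]' 90 && python3 -m crank '[[[0,0,0.4,0,0,0,10],[0,0,0.6,0,0,0,10],[0,0,0.6,0,0,0,10],[0,0,0.6,0,0,0,10],[0,0,0.5,0,0,0,10],[0,0,0.3,0,0,0,10],[0,0,0,0,0,0,10],[0,0,0,0,0,0,10]]]'
```

```text
time_s: 18.1
eef_pos: [502.0, -84.2, 216.3]
ee_rot: [0.0, 0.707, 0.707, -0.0]
force: [0.4, -0.6, -1.2]
grip_width: 0.211
grip_force: 87.7
time_s: 18.9
eef_pos: [502.2, -83.9, 141.6]
ee_rot: [0.0, 0.707, 0.707, 0.0]
force: [-0.2, -0.0, -0.0]
grip_width: 0.213
grip_force: 87.8
```

```bash
python3 -m crank '[[[0,0,0.2,0,0,0,10],[0,0,0.2,0,0,0,10],[0,0,0.2,0,0,0,10],[0,0,0.2,0,0,0,10],[0,0,0.2,0,0,0,10],[0,0,0.1,0,0,0,10],[0,0,0,0,0,0,10],[0,0,0,0,0,0,10]]]' && python3 -m crank '[[[0,0,0.08,0,0,0,10],[0,0,0.08,0,0,0,10],[0,0,0.08,0,0,0,10],[0,0,0.04,0,0,0,10],[0,0,0,0,0,0,10],[0,0,0,0,0,0,10],[0,0,0,0,0,0,10],[0,0,0,0,0,0,10]]]'
```

```text
time_s: 19.7
eef_pos: [502.1, -83.8, 113.9]
ee_rot: [0.0, 0.707, 0.707, 0.0]
force: [-0.0, -0.5, -0.5]
grip_width: 0.212
grip_force: 87.8
time_s: 20.5
eef_pos: [502.1, -83.8, 106.9]
ee_rot: [0.0, 0.707, 0.707, 0.0]
force: [-0.5, 0.2, 2.5]
grip_width: 0.212
grip_force: 87.8
```

Force is 2.5 N, so the rod is on the button. I'll press further.

```bash
python3 -m crank '[[[0,0,0.06,0,0,0,10],[0,0,0.06,0,0,0,10],[0,0,0.06,0,0,0,10],[0,0,0,0,0,0,10],[0,0,0,0,0,0,10],[0,0,0,0,0,0,10],[0,0,0,0,0,0,10],[0,0,0,0,0,0,10]]]'
```

```text
time_s: 21.3
eef_pos: [502.6, -84.0, 104.1]
ee_rot: [0.001, 0.707, 0.707, 0.0]
force: [-4.6, 0.4, 20.5]
grip_width: 0.213
grip_force: 90.0
```

Tip height is 104.1 - 82.2 ≈ 22 mm, exactly the button's stop, with 20 N bearing. I'll hold briefly, then hand in.

```bash
python3 -m crank '[[[0,0,0,0,0,0,10],[0,0,0,0,0,0,10],[0,0,0,0,0,0,10],[0,0,0,0,0,0,10],[0,0,0,0,0,0,10],[0,0,0,0,0,0,10],[0,0,0,0,0,0,10],[0,0,0,0,0,0,10]]]'; python3 -c "
from rig import *
s=sense();print(s['eef_pos'],s['force'],s['grip_force'])
if s['force'][2]>6: print(finish_job())"
```

```text
time_s: 22.1
eef_pos: [502.6, -84.0, 104.1]
ee_rot: [0.001, 0.707, 0.707, 0.0]
force: [-4.2, 0.9, 20.8]
grip_width: 0.21
grip_force: 90.0
[502.56886076 -84.03058661 104.07163969] [-4.16304332  0.94742591 20.83551615] 90.04377365112305
the job is handed in; nothing more can be done
None
```

I handed the job in at about 22 s: the red roll lies flat in the blue tray, and the gripped stylus holds the reset button at its stop with about 21 N; no verdict came back.

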